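Park the crusher lever and hold the plunger gauge on the anvil

ROBOT

A 7-joint arm with a two-finger parallel gripper is mounted at the origin on the work surface. World frame = base frame: x ahead of the robot, y to its left, z up, the work surface at z = 0. Lengths are in mm, angles in rad, forces in N, time in s.
With the tool pointing down it reaches from about 425 to 925 mm from the base axis. Payload 6.8 kg.
Tool frame: the origin (TCP) lies between the finger pads; the fingertips stand 22 mm ahead of it and the grasp point (between the pads) lies 3 mm ahead of it; z points along the fingers, y is the line along which they close (so a half turn about z gives the same grasp; the last joint's range is limited). The gripper opens to 85 mm and grips with 20 to 120 N. Pads are 22 mm wide; open, the fingers measure 114 mm over their backs; the gripper's body (76 mm by 85 mm) begins 54 mm behind the grasp point. The pads swing forward as they close: fully open they stand 13 mm farther back than shut.
Start: joints at [1.104, 0.477, 0.022, 1.555, -0.011, 1.109, -0.083], TCP at [237.036, -632.029, 253.308] pointing down, gripper open.
Joint ranges: [-2.96, 2.96], [-0.34, 2.1], [-1.41, 1.46], [0.24, 2.44], [-1.37, 4.51], [0.17, 1.92], [-2.96, 2.96]. Speed limits (rad/s): [2.39, 2.39, 3.14, 3.14, 3.14, 3.14, 3.14].

INTERFACE

Orientations are given as a 3x3 rotation matrix whose columns are the frame's x, y, z axes.
In Python, from workcell import ctrl gives the robot as it stands.
- The arm moves only by the shell command python3 -m crank FILE [FORCE], which reads ROWS from the file FILE. ROWS is 1 to 8 rows, one to a line, with the numbers parted by commas; each row has 7 numbers: dx, dy, dz in mm, then a rotation vector rx, ry, rz in rad, then the opening from 0.0 (shut) to 1.0 (fully open); each row shifts and turns the commanded pose from where the row before left it, along the tool's axes as they then stand; what a row does not reach is not made up. A row lasts 1/12 s, in which the tool goes at most 41.7 mm and 0.125 rad, less where a joint would pass 70% of its speed; a pose out of reach is approached as far as the arm can. The fingers move at their own pace and stop on an object; FORCE is the grip in N (left out, the last holds). Time passes only in rows, so rows that do not move let the fingers close. It prints the time, the measured TCP pose, the force, the opening and the grip force at its end. Input that does not fit is refused with a message, and nothing moves.
- ctrl.read_state(): the state, without advancing time (a new reading comes with each control period).
- ctrl.camera(name): name is "scene" or "top" or "wrist"; returns a dict with "img" (480x640x3 uint8, red, green, blue), "z_map" (480x640 float32, mm along the optical axis (not along the pixel's ray), 0 where there is no reading), "fx", "fy", "cx", "cy" (pixels), "world_to_cam" (4x4, takes a point from world to camera coordinates). Camera axes: x right, y down, z forward; pixel columns grow to the right and rows downward; lengths in mm; the calibration is good to about 2 mm. A picture is of the moment at which its call begins.
- ctrl.hand_in(): hands the job in; it is judged then, once.
The state is a dict: "clock": time; "q": joint angles; "joint_velocities": joint speeds; "joint_torque": joint torques, N m; "position": TCP position; "ee_rot": TCP orientation; "force": force on the tool from outside, world axes, zero at the start; "ft_torque": the same for the moment, N m; "gripper_width": opening from 0.0 (shut) to 1.0 (fully open); "grip_force": force on a finger pad.
Only numpy, scipy, OpenCV 4.12 (cv2) and the standard library are available. Lean on these libraries where they do the work, as an engineer would, in place of code of your own. Each camera call takes 0.05 s, during which the arm holds its last target. There are 200 camera calls.

TASK

To check the anvil of the canister crusher, first swing its red-knobbed lever into the orange-marked notch, so that the press head is parked clear of the anvil. Then take the yellow plunger gauge out of its stand and hold it upright with its tip on the orange spot of the anvil, pressing gently so that the sprung plunger is about half way in, and finish while still holding it there, with the lever still in its notch and the canisters, tank, lens cap and clip left where they were.

Things in the scene. Friction and masses are not known exactly. Their poses are not given: they have to be found in the camera images.
- crusher: Fixed grey canister crusher, base 170 x 110 x 30 mm; steel anvil disc dia 54, top 40 mm up. Origin on the table under the anvil's centre; x points to the pivot post (70 mm off), y to the notch side. Quadrant plate (top at 78 mm, 99 to 131 mm from the pivot axis) with two notches between pairs of ribs: black-lined at 0.62 rad and the marked one, a 12 mm wide orange strip, at 1.05 rad.
- lever (a joint): Lever angle about the upright pivot, rad. 0: along the crusher's -x, press head over the anvil; grows towards the crusher's +y (clockwise from above); stop at 1.36. Starts 0 to 0.35; marked notch 1.05. A sprung ball must be pushed over a rib to enter or leave a notch (3 N at the knob); within 0.05 rad of its middle it drops in and centres. Elsewhere the lever stays as left.
- knob (a point): Point on the axis of the lever's upright red knob (dia 20 mm, from 100 to 140 mm above the table), 120 mm above the table and 150 mm from the pivot axis. Below it the lever arm, 18 mm wide, top at 100 mm; the press head under the arm is a disc of dia 44 mm, 70 mm from the pivot, 78 to 88 mm above the table.
- pivot (a point): Point on the upright pivot axis of the lever, 100 mm above the table (top of the lever arm); a 20 mm radius hub with a 4 mm high screw head stands there.
- notch (a point): Where knob comes to lie when the lever is in the orange-marked notch: 150 mm from the pivot axis, 120 mm above the table.
- spot (a point): Centre of the flat orange spot (dia 20 mm) on the top of the anvil, 40 mm above the table; hidden from above by the press head until the lever is swung away.
- stand: Fixed black block 70 x 70 x 60 mm high with a through hole of dia 19 mm in its middle, in which the gauge stands. Origin at the centre of its underside.
- gauge: Loose plunger gauge, 0.11 kg, upright in the stand, collar on its top. Origin: centre of the collar's underside (60 mm up at the start), z up. Upwards: collar dia 30 x 6 mm; yellow square grip 22 x 22 mm, flats square to x and y, from 6 to 70 mm; black cap dia 18 to 78 mm. Downwards: steel nose dia 13 to -30 mm, plunger dia 8 to -46 mm. Lift 50 mm to clear the stand.
- plunger (a joint): How far the gauge's sprung plunger is pushed in, m: 0 free, 0.014 bottomed. Spring: 0.6 N to start, plus 350 N/m (about 3 N at half way).
- tip (a point): The lowest point of the plunger's rounded tip (ball of dia 8 mm); 46 mm below the gauge's origin when free.
- tank: Loose black plastic changing tank, dia 94 x 116 mm high, with a red twist cap. Origin at the centre of its underside. Leave alone. Tank and stand may change sides.
- can_low: Loose blue film canister with grey lid, dia 33 x 51 mm, lower one of a stack of two. Origin at the centre of its underside. Leave alone.
- can_high: The upper canister of the stack, same size. Leave alone.
- can_solo: A single loose blue canister, same size. Leave alone.
- lens_cap: Loose chrome lens cap, dia 58 x 9 mm, lying flat. Origin at the centre of its underside. Leave alone.
- clip: Loose steel tweezer-like clip, 120 x 34 x 8 mm, lying flat along its x. Origin at the centre of its underside. Leave alone.

How it is judged:
By the outcome, as a careful person would: the job done as asked, in the order asked, and still so for the second after the job is handed in, while the arm keeps its last pose, push and grip.
It also fails if it takes over 53 s, if anything falls off the work surface, if the arm or the gripper's body presses on something with over 40 N, if the wrist force passes 120 N, or if a joint passes its speed limit or range.

## Working session

There is one attempt and no reset: what is moved stays moved. The work goes in short steps, Python scripts to look and compute and a shell command to move; the robot and the scene stay as the last step left them, time stands still between calls to the robot, and variables do not carry over. Pictures are saved under pics/ and viewed, at most 10 in all, crops included, and the job is handed in when it is done.

```bash
mkdir -p pics; ls
python3 - <<'E'
from workcell import ctrl
import cv2,numpy as np
for n in("top","scene"):
    c=ctrl.camera(n);cv2.imwrite(f"pics/{n}1.png",c["img"][:,:,::-1]);np.savez(f"{n}1.npz",**c)
    print(n,c["fx"],c["cx"],c["cy"],np.round(c["world_to_cam"],3).tolist())
s=ctrl.read_state();print(s["clock"],s["position"],np.round(s["ee_rot"],3).tolist(),s["gripper_width"])
E
```

```text
pics
top 601.180813264102 311.6810142848541 236.35110093448534 [[0.027, -1.0, -0.004, 26.565], [-0.984, -0.026, -0.178, 548.93], [0.178, 0.008, -0.984, 1194.226], [0.0, 0.0, 0.0, 1.0]]
scene 448.6307186149013 323.1036881916515 239.59329392127836 [[0.411, 0.912, -0.019, -265.08], [0.497, -0.241, -0.834, -180.218], [-0.764, 0.333, -0.552, 1454.65], [0.0, 0.0, 0.0, 1.0]]
0.1 [ 236.8134633  -631.55077756  252.42104052] [[0.936, 0.351, -0.001], [0.351, -0.936, 0.002], [-0.0, -0.002, -1.0]] 0.9997132423883358
```

View pics/top1.png

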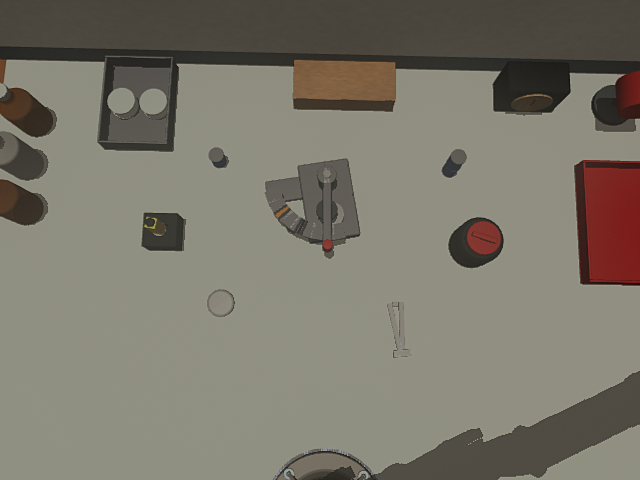

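View pics/scene1.png

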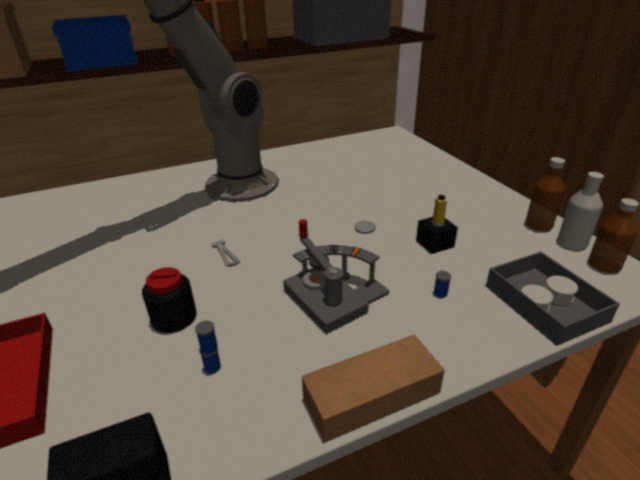

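The top view shows the crusher with its pivot at about (327,174), red knob at (328,245) and orange notch at (283,212). The stand and gauge are at about (162,231). I'll enlarge both and back-project.

```bash
cat > h.py <<'E'
import numpy as np,cv2
def ray(c,u,v,z):
    "world point on pixel ray (u,v) at height z"
    M=c["world_to_cam"];R=M[:3,:3];o=-R.T@M[:3,3]
    d=R.T@np.array([(u-c["cx"])/c["fx"],(v-c["cy"])/c["fy"],1]);return o+d*(z-o[2])/d[2]
def dep(c,u,v):
    M=c["world_to_cam"];R=M[:3,:3];z=c["z_map"][int(round(v)),int(round(u))]
    return R.T@(z*np.array([(u-c["cx"])/c["fx"],(v-c["cy"])/c["fy"],1])-M[:3,3])
def proj(c,P):
    p=c["world_to_cam"][:3]@np.append(P,1);return c["fx"]*p[0]/p[2]+c["cx"],c["fy"]*p[1]/p[2]+c["cy"]
E
python3 - <<'E'
from h import *
c=np.load("top1.npz");im=c["img"]
a=cv2.resize(im[150:260,260:370],None,fx=5,fy=5,interpolation=2)
b=cv2.resize(im[200:260,135:195],None,fx=4,fy=4,interpolation=2)
o=np.zeros((550,800,3),np.uint8);o[:,:550]=a;o[:240,555:795]=b
cv2.imwrite("pics/crop1.png",o[:,:,::-1])
h=cv2.cvtColor(im,cv2.COLOR_RGB2HSV)
def blob(m,box):
    u0,v0,u1,v1=box;v,u=np.nonzero(m[v0:v1,u0:u1]);return u.mean()+u0,v.mean()+v0,len(u)
red=((h[...,0]<6)|(h[...,0]>174))&(h[...,1]>150)&(h[...,2]>60)
u,v,n=blob(red,(310,235,345,260));print("red",u,v,n,ray(c,u,v,135),dep(c,u,v))
for u,v in((327,174),(160,227),(150,222),(283,212),(176,240)):print(u,v,dep(c,u,v).round(1))
# plane fits: tops by height
M=c["world_to_cam"];R=M[:3,:3];V,U=np.mgrid[:480,:640];Z=c["z_map"]
P=(np.stack([(U-c["cx"])/c["fx"]*Z,(V-c["cy"])/c["fy"]*Z,Z],-1)-M[:3,3])@R
def sel(box,lo,hi):
    u0,v0,u1,v1=box;p=P[v0:v1,u0:u1].reshape(-1,3);return p[(p[:,2]>lo)&(p[:,2]<hi)]
for nm,box,lo,hi in(("stand",(135,205,190,255),54,64),("base",(290,150,365,250),25,34),("gaugetop",(135,205,190,255),128,145),("knobtop",(310,230,345,260),134,146)):
    p=sel(box,lo,hi);r=cv2.minAreaRect(p[:,:2].astype(np.float32));print(nm,len(p),p.mean(0).round(1),r)
E
```

```text
red 327.0 244.0 69 [518.38591019  10.70260097 135.        ] [517.15391547  10.83125631 142.30725021]
327 174 [667.5  13.3 100.8]
160 227 [549.8 343.1 100.1]
150 222 [552.4 353.8 135.3]
283 212 [592.8 101.   72.8]
176 240 [531.9 320.1  55.3]
stand 853 [550.1 351.6  59.5] ((552.67822265625, 355.5389709472656), (71.78887176513672, 71.83023834228516), 89.98772430419922)
base 2223 [644.9   6.6  29.6] ((632.7587890625, 8.63067626953125), (170.544189453125, 109.79066467285156), 10.320267677307129)
gaugetop 111 [551.5 353.8 134.7] ((552.4594116210938, 354.4172668457031), (21.722200393676758, 21.37042808532715), 78.98478698730469)
knobtop 85 [517.   10.8 139.5] ((517.3458251953125, 11.100955963134766), (19.413698196411133, 18.15188980102539), 22.997255325317383)
```

View pics/crop1.png

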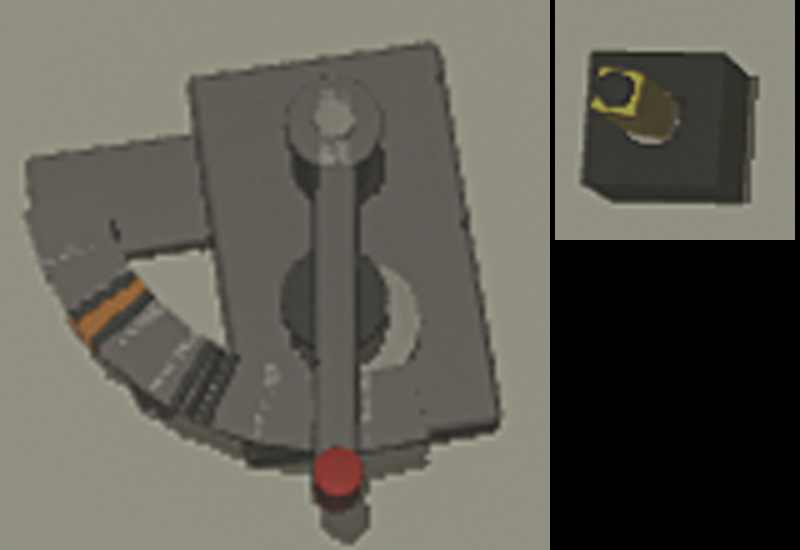

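The geometry is consistent: pivot to knob is 150 mm, and the orange strip is where I predict it.

- Pivot: (667.5, 13.5)
- Crusher yaw: about 10.3°
- Lever: about 0.165 rad
- Notch: (571, 128)
- Spot: about (598.6, 1.0)
- Gauge: about (552.5, 354.5)

Next I'll move to the knob.

```bash
cat > go.py <<'E'
import sys,numpy as np
from workcell import ctrl
s=ctrl.read_state();R=np.array(s["ee_rot"]);p=np.array(s["position"])
t=np.array([float(a) for a in sys.argv[1:4]])
print("t",round(s["clock"],2),"pos",p.round(1),"d_tool",(R.T@(t-p)).round(1),"x-ang",np.degrees(np.arctan2(R[1,0],R[0,0])).round(2),"zax",R[:,2].round(3),"F",np.round(s["force"],1),"w",round(s["gripper_width"],3),"gf",s["grip_force"])
E
echo '24.4,-25.2,0,0,0,0,1
24.4,-25.2,0,0,0,0,1
24.4,-25.2,0,0,0,0,1
24.4,-25.2,0,0,0,0,1
24.4,-25.2,0,0,0,0,1
24.4,-25.2,0,0,0,0,1
24.4,-25.2,0,0,0,0,1
24.4,-25.2,0,0,0,0,1' > rows.txt && python3 -m crank rows.txt
echo '24.4,-25.2,0,0,0,0,1
24.4,-25.2,0,0,0,0,1
24.4,-25.2,0,0,0,0,1
24.4,-25.2,0,0,0,0,1
24.4,-25.2,0,0,0,0,1
24.4,-25.2,0,0,0,0,1
24.4,-25.2,0,0,0,0,1
24.4,-25.2,0,0,0,0,1' > rows.txt && python3 -m crank rows.txt
python3 go.py 517.2 11 252
```

```text
clock: 0.77
position: [349.2, -372.9, 253.1]
ee_rot: [[0.936, 0.351, -0.0], [0.351, -0.936, 0.0], [-0.0, -0.0, -1.0]]
force: [0.2, -0.7, -0.7]
gripper_width: 0.999
grip_force: 0.0
clock: 1.43
position: [461.1, -115.8, 253.2]
ee_rot: [[0.936, 0.351, -0.0], [0.351, -0.936, -0.0], [-0.0, -0.0, -1.0]]
force: [1.0, -0.2, 0.5]
gripper_width: 0.998
grip_force: 0.0
t 1.43 pos [ 461.1 -115.8  253.2] d_tool [ 97.  -99.    1.2] x-ang 20.54 zax [-0. -0. -1.] F [ 1.  -0.2  0.5] w 0.998 gf 0.0
```

```bash
echo '24.3,-24.8,0,0,0,0,1
24.3,-24.8,0,0,0,0,1
24.2,-24.7,0,0,0,0,1
24.2,-24.7,0,0,0,0,1
0,0,0,0,0,0.1,1
0,0,0,0,0,0.1,1
0,0,0,0,0,0.1,1
0,0,0,0,0,0.1,1' > rows.txt && python3 -m crank rows.txt >/dev/null
echo '0,0,0,0,0,0.1,1
0,0,0,0,0,0.1,1
0,0,0,0,0,0.1,1
0,0,0,0,0,0.1,1
0,0,0,0,0,0,1
0,0,0,0,0,0,1' > rows.txt && python3 -m crank rows.txt >/dev/null
python3 go.py 517.2 11 128
python3 - <<'E'
from workcell import ctrl
from h import *
c=ctrl.camera("wrist");cv2.imwrite("pics/w1.png",c["img"][:,:,::-1])
print(proj(c,[517.2,11,140]),proj(c,[667.5,13.5,104]))
E
```

```text
t 2.6 pos [516.8   9.4 253. ] d_tool [ -0.3  -1.7 125. ] x-ang -25.1 zax [-0.001 -0.    -1.   ] F [-0.2 -0.4 -0.2] w 0.998 gf 0.0
(np.float64(311.2949470018414), np.float64(249.11048668985762)) (np.float64(199.1746994626978), np.float64(12.11859627640564))
```

View pics/w1.png

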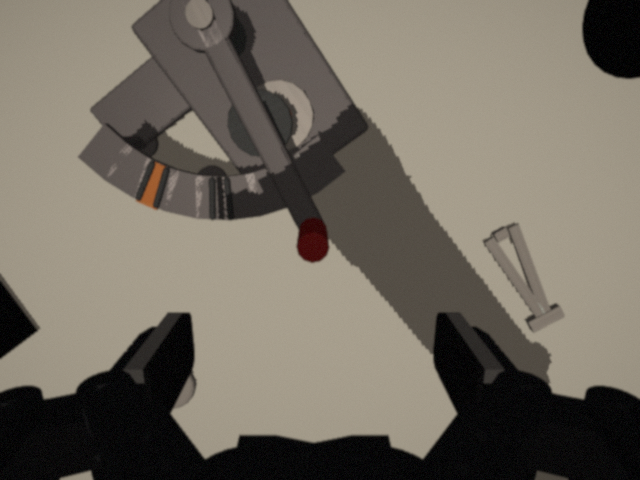

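The wrist view has the knob top at about (313,246) against a prediction of (311,249), so I'll descend and grip.

```bash
echo '0,-1.6,25,0,0,0,1
0,0,25,0,0,0,1
0,0,25,0,0,0,1
0,0,25,0,0,0,0.5
0,0,25,0,0,0,0.5
0,0,0,0,0,0,0.4' > rows.txt && python3 -m crank rows.txt 20
echo '0,0,0,0,0,0,0.1
0,0,0,0,0,0,0.1
0,0,0,0,0,0,0.1
0,0,0,0,0,0,0.1
0,0,0,0,0,0,0.1
0,0,0,0,0,0,0.1' > rows.txt && python3 -m crank rows.txt 30 >/dev/null
python3 go.py 517.2 11 128
python3 - <<'E'
import numpy as np
R=np.array([[np.cos(-.438),np.sin(-.438),0],[np.sin(-.438),-np.cos(-.438),0],[0,0,-1]])
p=np.array([667.5,13.5]);ph=np.radians(10.3);f=lambda t:p+150*np.array([-np.cos(t)*np.cos(ph)-np.sin(t)*np.sin(ph),-np.cos(t)*np.sin(ph)+np.sin(t)*np.cos(ph)])
ts=np.linspace(.165,1.06,17);P=np.array([f(t) for t in ts]);print(np.c_[ts[1:],P[1:],np.diff(P,axis=0)@R[:2,:2]].round(2))
E
```

```text
clock: 3.15
position: [514.6, 10.4, 124.2]
ee_rot: [[0.905, -0.425, -0.008], [-0.425, -0.905, -0.0], [-0.007, 0.004, -1.0]]
force: [-0.3, 1.0, -1.3]
gripper_width: 0.601
grip_force: 0.0
t 3.65 pos [518.7  10.9 129.8] d_tool [-1.4  0.5  1.8] x-ang -25.28 zax [ 0.003  0.    -1.   ] F [-1.2 -0.7  6.6] w 0.22 gf 30.411913990974426
[[ 2.2000e-01  5.1763e+02  1.9670e+01 -3.4600e+00 -7.6400e+00]
 [ 2.8000e-01  5.1821e+02  2.8040e+01 -3.0200e+00 -7.8300e+00]
 [ 3.3000e-01  5.1925e+02  3.6370e+01 -2.5800e+00 -7.9800e+00]
 [ 3.9000e-01  5.2076e+02  4.4620e+01 -2.1300e+00 -8.1100e+00]
 [ 4.4000e-01  5.2273e+02  5.2770e+01 -1.6800e+00 -8.2200e+00]
 [ 5.0000e-01  5.2516e+02  6.0810e+01 -1.2100e+00 -8.3000e+00]
 [ 5.6000e-01  5.2802e+02  6.8690e+01 -7.5000e-01 -8.3600e+00]
 [ 6.1000e-01  5.3133e+02  7.6400e+01 -2.8000e-01 -8.3800e+00]
 [ 6.7000e-01  5.3506e+02  8.3920e+01  1.9000e-01 -8.3900e+00]
 [ 7.2000e-01  5.3920e+02  9.1210e+01  6.6000e-01 -8.3600e+00]
 [ 7.8000e-01  5.4375e+02  9.8260e+01  1.1300e+00 -8.3100e+00]
 [ 8.4000e-01  5.4868e+02  1.0505e+02  1.5900e+00 -8.2400e+00]
 [ 8.9000e-01  5.5398e+02  1.1155e+02  2.0500e+00 -8.1400e+00]
 [ 9.5000e-01  5.5964e+02  1.1774e+02  2.5000e+00 -8.0100e+00]
 [ 1.0000e+00  5.6564e+02  1.2361e+02  2.9400e+00 -7.8600e+00]
 [ 1.0600e+00  5.7195e+02  1.2913e+02  3.3800e+00 -7.6800e+00]]
```

```bash
echo '-3.5,-7.6,-0.5,0,0,0,0.1
-3,-7.8,-0.5,0,0,0,0.1
-2.6,-8,0,0,0,0,0.1
-2.1,-8.1,0,0,0,0,0.1
-1.7,-8.2,0,0,0,0,0.1
-1.2,-8.3,0,0,0,0,0.1
-0.7,-8.4,0,0,0,0,0.1
-0.3,-8.4,0,0,0,0,0.1' > rows.txt && python3 -m crank rows.txt | grep -E "pos|force"
echo '0.2,-8.4,0,0,0,0,0.1
0.7,-8.4,0,0,0,0,0.1
1.1,-8.3,0,0,0,0,0.1
1.6,-8.2,0,0,0,0,0.1
2.1,-8.1,0,0,0,0,0.1
2.5,-8,0,0,0,0,0.1' > rows.txt && python3 -m crank rows.txt | grep -E "pos|force"
echo '2.9,-7.9,0,0,0,0,0.1
3.1,-7.2,0,0,0,0,0.1
0,0,0,0,0,0,0.1
0,0,0,0,0,0,0.1' > rows.txt && python3 -m crank rows.txt >/dev/null
python3 go.py 570.9 128.2 128
python3 - <<'E'
from workcell import ctrl
from h import *
c=ctrl.camera("top");cv2.imwrite("pics/t2.png",cv2.resize(c["img"][150:270,240:390],None,fx=5,fy=5)[:,:,::-1])
E
```

```text
position: [530.6, 76.7, 129.5]
force: [-3.9, -0.6, 4.3]
grip_force: 30.5
position: [560.7, 118.0, 129.3]
force: [-2.3, -0.4, 3.3]
grip_force: 30.5
t 5.15 pos [573.  129.  129.3] d_tool [-1.6  1.6  1.3] x-ang -25.21 zax [ 0.001  0.001 -1.   ] F [0.3 0.6 0.9] w 0.223 gf 30.45078992843628
```

View pics/t2.png

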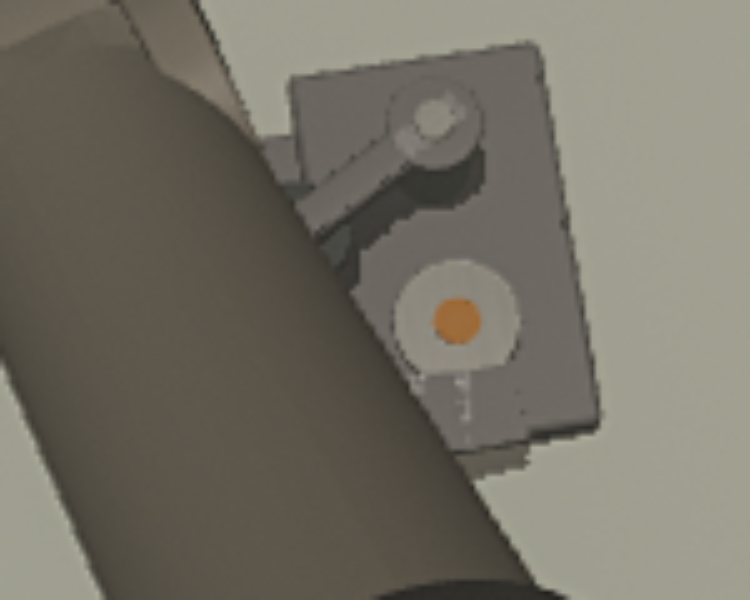

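The orange spot is visible at crop (457,321) and the lever is near the notch. I'll release, rise and check.

```bash
echo '0,0,0,0,0,0,0.5
0,0,0,0,0,0,0.6
0,0,0,0,0,0,0.7
0,0,0,0,0,0,0.8
0,0,-20,0,0,0,1
0,0,-35,0,0,0,1
0,0,-35,0,0,0,1
0,0,-35,0,0,0,1' > rows.txt && python3 -m crank rows.txt >/dev/null
echo '-5,-35,0,0,0,0,1
-5,-35,0,0,0,0,1
-5,-35,0,0,0,0,1
-5,-35,0,0,0,0,1' > rows.txt && python3 -m crank rows.txt >/dev/null
python3 go.py 552.5 354.5 253
python3 - <<'E'
from workcell import ctrl
from h import *
c=ctrl.camera("top");np.savez("top3.npz",**c);im=c["img"]
print("spot",ray(c,331,213.8,40).round(1),dep(c,331,213.8).round(1))
h=cv2.cvtColor(im,cv2.COLOR_RGB2HSV)
m=((h[...,0]>5)&(h[...,0]<22)&(h[...,1]>120)&(h[...,2]>90));m[:,:320]=0;m[:,345:]=0;m[:200]=0;m[230:]=0
v,u=np.nonzero(m);print(len(u),u.mean(),v.mean(),ray(c,u.mean(),v.mean(),40).round(1))
red=((h[...,0]<6)|(h[...,0]>174))&(h[...,1]>150)&(h[...,2]>60);red[:,:250]=0;red[:,320:]=0;red[:180]=0;red[240:]=0
v,u=np.nonzero(red);z=c["z_map"]
if len(u):print("red",len(u),u.mean(),v.mean(),ray(c,u.mean(),v.mean(),138).round(1))
cv2.imwrite("pics/t3.png",cv2.resize(im[150:270,130:370],None,fx=3.3,fy=3.3)[:,:,::-1])
E
```

```text
t 6.2 pos [614.3 264.3 254.8] d_tool [-94.5 -55.1   1.8] x-ang -25.34 zax [ 0.001  0.    -1.   ] F [ 1.   0.5 -0. ] w 1.003 gf 0.0
spot [598.9   2.1  40. ] [599.1   2.1  39. ]
62 331.0 213.7258064516129 [599.    2.1  40. ]
red 68 266.11764705882354 214.97058823529412 [571.6 129.6 138. ]
```

View pics/t3.png

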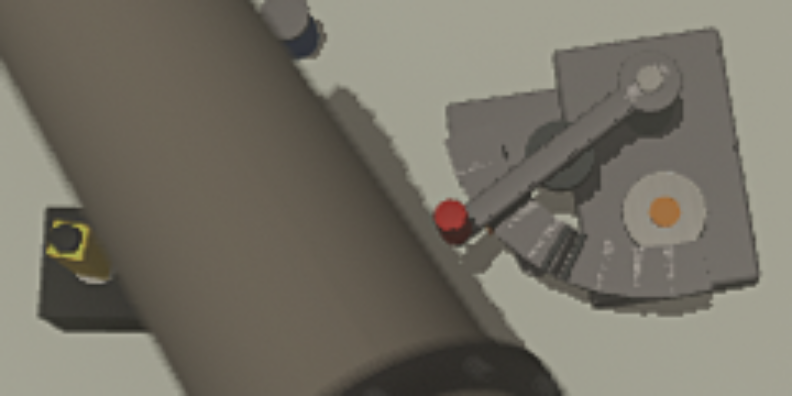

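The lever is at about 1.06 rad, in the notch, and the spot is at (599, 2). Now over the gauge.

```bash
echo '-31.5,-18.4,0,0,0,0,1
-31.5,-18.4,0,0,0,0,1
-31.5,-18.3,0,0,0,0,1
0,0,0,0,0,-0.11,1
0,0,0,0,0,-0.11,1
0,0,0,0,0,-0.11,1
0,0,0,0,0,-0.11,1
0,0,0,0,0,0,1' > rows.txt && python3 -m crank rows.txt >/dev/null
python3 go.py 552.5 354.5 253
python3 - <<'E'
from workcell import ctrl
from h import *
c=ctrl.camera("wrist");im=c["img"];np.savez("w4.npz",**c)
h=cv2.cvtColor(im,cv2.COLOR_RGB2HSV)
m=((h[...,0]>20)&(h[...,0]<35)&(h[...,1]>120)&(h[...,2]>60)).astype(np.uint8)
v,u=np.nonzero(m);print(len(u),u.min(),u.max(),v.min(),v.max(),proj(c,[552.5,354.5,138]),proj(c,[552.5,354.5,130]))
u0=max(0,u.min()-60);v0=max(0,v.min()-50);cr=im[v0:v.max()+50,u0:u.max()+60];print(u0,v0)
cv2.imwrite("pics/w4.png",cv2.resize(cr,None,fx=3,fy=3)[:590,:790,::-1])
E
```

```text
t 6.92 pos [551.9 353.  254.1] d_tool [ 0.6 -1.5  1.1] x-ang 0.14 zax [-0. -0. -1.] F [ 0.2 -0.4  0.5] w 1.001 gf 0.0
682 293 329 205 258 (np.float64(311.51936600117506), np.float64(246.41142610544102)) (np.float64(311.58713591670704), np.float64(242.68835860907316))
233 155
```

View pics/w4.png

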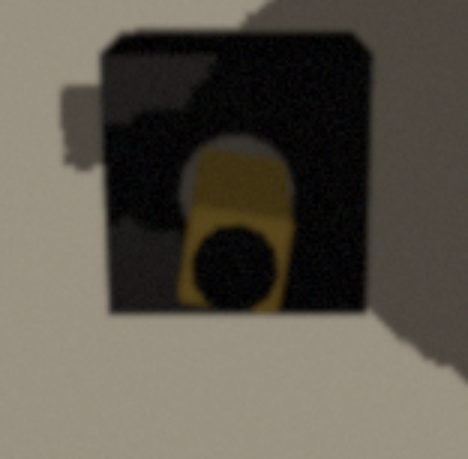

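The grip's sides are turned about 6° clockwise in the view, at crop (190,207)-(295,213)-(280,312)-(178,302). The cap centre at (235,268) is within 1.5 mm of the estimate. I'll turn +0.11, descend and grip.

```bash
echo '1.1,-1.5,0,0,0,0.11,1
0,0,30,0,0,0,1
0,0,30,0,0,0,1
0,0,30,0,0,0,1
0,0,30,0,0,0,1
0,0,26,0,0,0,1
0,0,0,0,0,0,1' > rows.txt && python3 -m crank rows.txt >/dev/null
python3 go.py 553 354.5 108
echo '0,0,0,0,0,0,0.5
0,0,0,0,0,0,0.4
0,0,0,0,0,0,0.1
0,0,0,0,0,0,0.1
0,0,0,0,0,0,0.1
0,0,0,0,0,0,0.1
0,0,0,0,0,0,0.1' > rows.txt && python3 -m crank rows.txt 40 >/dev/null
python3 go.py 553 354.5 108
```

```text
t 7.55 pos [550.2 352.1 102.6] d_tool [ 2.5 -2.6 -5.4] x-ang -6.57 zax [-0.008 -0.006 -1.   ] F [-1.2 -0.9 -0.8] w 1.0 gf 0.0
t 8.13 pos [553.7 355.4 109.8] d_tool [-0.6  0.9  1.8] x-ang -6.39 zax [ 0.002  0.001 -1.   ] F [-0.9 -1.9  6.4] w 0.255 gf 40.50195336341858
```

```bash
echo '0,0,-10,0,0,0,0.1
0,0,-20,0,0,0,0.1
0,0,-25,0,0,0,0.1
0,0,-25,0,0,0,0.1
0,0,-25,0,0,0,0.1
0,0,-25,0,0,0,0.1
0,0,-15,0,0,0,0.1
0,0,0,0,0,0,0.1' > rows.txt && python3 -m crank rows.txt 40 >/dev/null
echo '0,0,0,0,0,0,0.1
0,0,0,0,0,0,0.1' > rows.txt && python3 -m crank rows.txt >/dev/null
python3 go.py 599 2.1 255
```

```text
t 8.97 pos [552.4 354.2 252. ] d_tool [ 85.4 344.8  -2.6] x-ang -6.37 zax [-0.002 -0.001 -1.   ] F [ 0.6 -0.4 -2. ] w 0.253 gf 39.642791748046875
```

```bash
echo '4,15,0,0,0,0,0.1
7,29,0,0,0,0,0.1
7.5,30,0,0,0,0,0.1
7.5,30,0,0,0,0,0.1
7.5,30,0,0,0,0,0.1
7.5,30,0,0,0,0,0.1
7.5,30,0,0,0,0,0.1
7.5,30,0,0,0,0,0.1' > rows.txt && python3 -m crank rows.txt >/dev/null
echo '7.5,30,0,0,0,0,0.1
7.5,30,0,0,0,0,0.1
7.5,30,0,0,0,0,0.1
4,15,0,0,0,0,0.1
3,15,0,0,0,0,0.1
0,0,0,0,0,0,0.1
0,0,0,0,0,0,0.1' > rows.txt && python3 -m crank rows.txt >/dev/null
python3 go.py 599 2.1 155
```

```text
t 10.22 pos [599.    2.1 252.1] d_tool [ 0.2 -0.1 97.1] x-ang -6.52 zax [-0.002 -0.    -1.   ] F [-0.5  1.4 -1.5] w 0.253 gf 39.5662647485733
```

```bash
echo '0,0,15,0,0,0,0.1
0,0,20,0,0,0,0.1
0,0,20,0,0,0,0.1
0,0,20,0,0,0,0.1
0,0,15,0,0,0,0.1
0,0,10,0,0,0,0.1
0,0,0,0,0,0,0.1
0,0,0,0,0,0,0.1' > rows.txt && python3 -m crank rows.txt >/dev/null
python3 go.py 599 2.1 128.8
python3 - <<'E'
from workcell import ctrl
from h import *
c=ctrl.camera("scene");u,v=proj(c,[599,2.1,40]);t=proj(c,[599,2.1,56]);g=proj(c,[599,2.1,130]);print((u,v),t,g)
u0,v0=int(u)-60,int(v)-60;cv2.imwrite("pics/s5.png",cv2.resize(c["img"][v0:v0+95,u0:u0+125],None,fx=6,fy=6,interpolation=2)[:,:,::-1])
for p in ((u,v),t,g):print((p[0]-u0)*6,(p[1]-v0)*6)
E
```

```text
t 10.88 pos [599.5   4.6 153.1] d_tool [-0.3  2.5 24.3] x-ang -6.29 zax [-0.001  0.    -1.   ] F [ 0.2  0.2 -1.4] w 0.254 gf 39.61745738983154
(np.float64(314.8869394727425), np.float64(278.0896094371378)) (np.float64(314.6740731983378), np.float64(272.25139451784787)) (np.float64(313.63672231131176), np.float64(243.80030501523737))
365.3216368364549 360.53765662282694
364.04443919002676 325.5083671070872
357.82033386787054 154.80183009142422
```

View pics/s5.png

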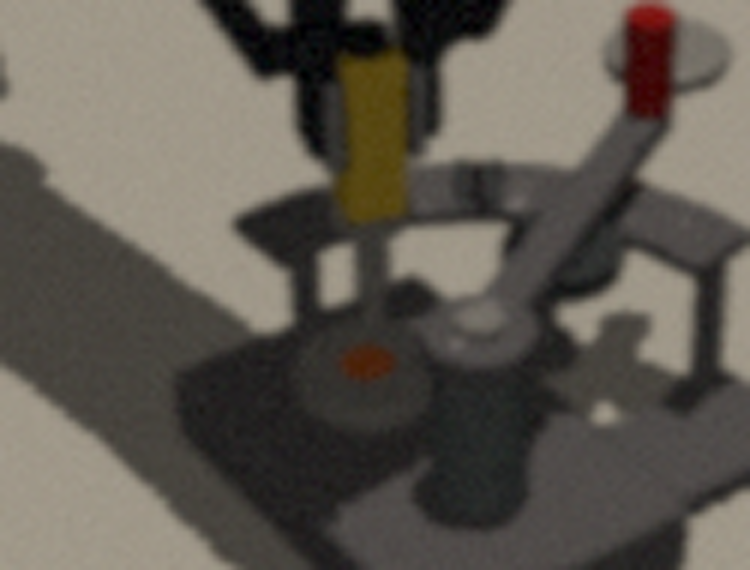

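The scene view shows the gauge upright above the spot, with the tip at about (370,320) and the spot at (368,362). The lever is in its notch. I'll correct y and press gently.

```bash
echo '0,2.2,3,0,0,0,0.1
0,0,4,0,0,0,0.1
0,0,4,0,0,0,0.1
0,0,3,0,0,0,0.1
0,0,0,0,0,0,0.1
0,0,0,0,0,0,0.1
0,0,0,0,0,0,0.1
0,0,0,0,0,0,0.1' > rows.txt && python3 -m crank rows.txt >/dev/null
python3 go.py 599 2.1 128.8
echo '0,0,2,0,0,0,0.1
0,0,2,0,0,0,0.1
0,0,2,0,0,0,0.1
0,0,1,0,0,0,0.1
0,0,0,0,0,0,0.1
0,0,0,0,0,0,0.1
0,0,0,0,0,0,0.1
0,0,0,0,0,0,0.1' > rows.txt && python3 -m crank rows.txt >/dev/null
python3 go.py 599 2.1 128.8
```

```text
t 11.6 pos [599.7   1.4 139.4] d_tool [-0.8 -0.6 10.6] x-ang -6.37 zax [ 0.  0. -1.] F [-0.  -0.  -1.9] w 0.252 gf 39.61862504482269
t 12.27 pos [599.8   1.4 132.5] d_tool [-0.8 -0.6  3.7] x-ang -6.37 zax [ 0.  0. -1.] F [ 0.7 -0.3 -0.8] w 0.249 gf 39.764880537986755
```

```bash
for i in 1 2 3 4 5 6; do echo '0,0,0,0,0,0,0.1' > rows.txt && python3 -m crank rows.txt | grep -E "^force"; done
echo '0,0,1.5,0,0,0,0.1
0,0,1.2,0,0,0,0.1
0,0,1,0,0,0,0.1
0,0,0,0,0,0,0.1
0,0,0,0,0,0,0.1
0,0,0,0,0,0,0.1' > rows.txt && python3 -m crank rows.txt >/dev/null
echo; for i in 1 2 3 4 5 6 7 8; do echo '0,0,0,0,0,0,0.1' > rows.txt && python3 -m crank rows.txt | grep -E "^force|posi"; done
python3 go.py 599 2.1 128.8
python3 - <<'E'
from workcell import ctrl
from h import *
c=ctrl.camera("scene");u,v=proj(c,[599,2.1,40])
u0,v0=int(u)-60,int(v)-60;cv2.imwrite("pics/s6.png",cv2.resize(c["img"][v0:v0+95,u0:u0+125],None,fx=6,fy=6,interpolation=2)[:,:,::-1])
E
```

```text
force: [0.3, -0.2, -0.4]
force: [0.5, 0.9, 0.7]
force: [0.1, 0.0, 0.3]
force: [0.6, -0.2, -0.4]
force: [1.6, -0.2, 0.8]
force: [1.1, -0.3, 0.5]

position: [599.7, 1.4, 128.7]
force: [0.6, 0.6, 1.6]
position: [599.7, 1.3, 128.7]
force: [1.7, -0.1, 2.0]
position: [599.7, 1.3, 128.7]
force: [1.1, 1.1, 1.9]
position: [599.7, 1.3, 128.7]
force: [0.8, -0.1, 0.5]
position: [599.7, 1.3, 128.7]
force: [0.9, 0.3, 1.9]
position: [599.7, 1.4, 128.7]
force: [1.8, 0.4, 2.0]
position: [599.6, 1.3, 128.6]
force: [1.9, -0.2, 0.9]
position: [599.7, 1.3, 128.6]
force: [0.9, -0.9, 1.4]
t 13.93 pos [599.7   1.3 128.6] d_tool [-0.7 -0.7 -0.2] x-ang -6.37 zax [ 0. -0. -1.] F [ 0.9 -0.9  1.4] w 0.252 gf 39.96901988983154
```

View pics/s6.png

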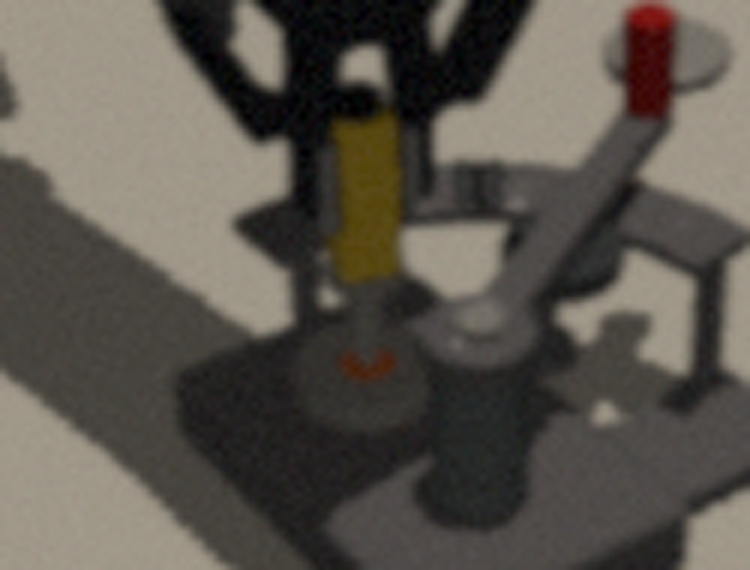

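The tip sits on the middle of the spot at crop (368,358), and the gauge is upright. The lever is still in its notch. Force rose by about 3.2 N, which puts the plunger about half way in. I'll hand it in.

```bash
python3 -c "
from workcell import ctrl
print(ctrl.hand_in())"
```

```text
the job is handed in; nothing more can be done
None
```

I handed the job in at about 14 s of robot time, with the lever in the orange notch (about 1.06 rad) and the gauge held upright on the orange spot at about 3.2 N, or roughly 7.5 mm of its 14 mm travel; I saw no contact with the canisters, tank, lens cap or clip but did not re-measure them, and the hand-in returned no verdict.

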